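# Show the notched glass plate, label up, over the backlight

## Task

Switch on the backlight panel by swinging its lever all the way over, from its near side to its far side. Then take the glass plate with the notched corner out of its wooden stand, fingers on the clear glass only and never on the frosted end, and hold it label up, roughly level (within about 20 degrees), with the frosted end over the middle of the lit panel and about 10 cm above it. Finish while still holding it there, without disturbing the plate that has no notch or the other things on the bench.

Things in the scene. Friction and masses are not known exactly. Their poses are not given: they have to be found in the camera images.
- plate: glass plate to present: 6 (x) x 40 (y) x 90 (z) mm, 40-75 g; origin: centre of its lower end, z up along its length at the start. Clear glass to z = 66 mm, frosted from 66 to 90. Square 10 mm corner notch at the frosted end, +y side: upper right, seen from the label side. The label (+x face of the frosted end only) starts facing any way round; +x must end up. Grip across the long edges (along y)
- label (a point): middle of the frosted end on the plate's label face: plate x = 3, y = 0, z = 75 mm; axes as plate. The label is white paper with dark bars
- plate_frost: the frosted end of the same plate, a rigid part of it (z 66 to 90 mm of the plate); its origin is at plate z = 66 mm. Fingers must keep off it
- stand_a: fixed wooden block 56 (x) x 64 (y) x 30 mm high that holds the notched plate upright; origin under its centre. Its slot (7.5 x 42 mm, long along y) is 16 mm deep: the plate's lower end is 14 mm and its top 104 mm above the table; lift it straight up to clear the slot. Plate and stand axes are parallel within a few degrees (loose slot)
- stand_b: the same kind of fixed stand, holding the blank plate. Which of the two stands is where varies
- blank: a glass plate of the same size, also frosted at the upper end (z 66 to 90 mm) but with four whole corners and no label: leave it alone
- panel: fixed backlight panel: aluminium slab 200 (x) x 160 (y) x 22 mm with a white lit window to 25 mm height; origin under its centre on the table; x points away from the robot, turned by up to 0.25 rad
- panel_top (a point): centre of the panel's white window, on its top, 25 mm above the table
- switch (a joint): lever of the panel's switch: 0 = leaning to panel -x (near side), off; 1.0 rad = leaning to panel +x, fully over, on. Starts at 0 to 0.15. Turns about the panel's y axis through a pivot at panel x = 0, y = -115, z = 22 mm; about 1 N at the tip moves it, it stays where it is left
- switch_tip (a point): centre of the black ball (26 mm across) at the lever's end, 70 mm from the pivot: at panel x = -34, z = 83 mm at joint 0, x = +34, z = 83 mm at joint 1.0. The lever rod is 10 mm thick, its black base is 70 x 50 x 25 mm
- tube_a: translucent plastic tool tube lying down, 76 x 20 x 20 mm, bystander
- tube_b: a second such tube, bystander
- ring_gauge: steel ring gauge lying flat, 48 mm across, 18 mm high, bystander
- holder_0: dark steel tool holder standing, 62 mm across, 80 mm high, bystander
- holder_1: a second such tool holder, bystander
- drift: wooden rod standing, 42 mm across, 60 mm high, bystander
- wrench: steel wrench lying flat, 130 mm long, bystander
Mind the look-alikes: they are no part of the job. What is shaped like the plate but blue is not meant.

How it is judged:
On the way, in this order (a step that is already met when the one before it is completed fails the run):
1. the backlight lever is swung fully over while the plate is still in its stand (value of joint switch above 0.85 rad and distance of plate from where it was at the start of the episode below 0.012 m), for 0.1 s.
2. the notched plate is gripped and lifted out of its stand (contact force between the fingers and plate above 0.5 N and distance between plate and stand_a above 0.06 m and contact force between plate and stand_a below 0.1 N), for 0.1 s.
At the end, for the whole second after the job is handed in: Lever over (above 0.85 rad); the fingers hold the notched plate still, off the panel, label face up within 25 degrees, label centre within 40 mm of the panel centre seen from above and 60 to 150 mm above it; blank plate moved under 20 mm, bystanders under 30 mm (value of joint switch above 0.85 rad and angle between plate's own x axis and vertical below 0.44 rad and horizontal distance between label and panel_top below 0.04 m and z of label in the frame of panel_top between 0.06 and 0.15 m and contact force between the fingers and plate above 0.5 N and contact force between plate and panel below 0.1 N and linear speed of plate below 0.03 m/s and angular speed of plate below 0.3 rad/s and distance of blank from where it was at the start of the episode below 0.02 m and distance of each of tube_a, tube_b, ring_gauge, holder_0, holder_1, drift, wrench from where it was at the start of the episode below 0.03 m); the arm keeps its last pose, push and grip.
It fails at once if the fingers press on the frosted end (contact force between the fingers and plate_frost above 0.5 N).
It fails at once if the blank plate is disturbed (20 mm) (distance of blank from where it was at the start of the episode above 0.02 m).
It fails at once if a bystander is pushed more than 30 mm (distance of any of tube_a, tube_b, ring_gauge, holder_0, holder_1, drift, wrench from where it was at the start of the episode above 0.03 m).
It also fails if it takes over 54 s, if anything falls off the work surface, if the arm or the gripper's body presses on something with over 40 N, if the wrist force passes 120 N, or if a joint passes its speed limit or range.

## Robot

A 7-joint arm with a two-finger parallel gripper is mounted at the origin on the work surface. World frame = base frame: x ahead of the robot, y to its left, z up, the work surface at z = 0. Lengths are in m, angles in rad, forces in N, time in s.
With the tool pointing down it reaches from about 0.4 to 0.85 m from the base axis. Payload 10.4 kg.
Tool frame: the origin (TCP) lies at the very end of the fingers, on their centre line; the grasp point (between the pads) lies 19 mm behind it (r.pinch_z is the distance from the TCP to the grasp point, in m); z points along the fingers, y is the line along which they close (so a half turn about z gives the same grasp; the last joint's range is limited). The gripper opens to 87 mm and grips with 3 to 60 N. Pads are 19 mm wide; open, the fingers measure 117 mm over their backs; the gripper's body (75 mm by 190 mm) begins 51 mm behind the grasp point.
Start: joints at [-1.296, 0.332, -0.065, 1.46, 0.022, 1.35, -0.088], TCP at [0.183, 0.598, 0.223] pointing down, gripper open.
Joint ranges: [-2.6, 2.6], [-0.5, 2.12], [-1.47, 1.34], [0.16, 2.42], [-1.27, 4.41], [0.06, 2.06], [-2.6, 2.6]. Speed limits (rad/s): [2.22, 2.22, 2.79, 2.79, 3.14, 3.14, 3.14].

## Interface

Orientations are given as a unit quaternion [x, y, z, w].
In Python, from bench import r, camera gives the robot as it stands. The module is installed in compiled form; this text tells all that it offers.
- The arm moves only by the shell command python3 -m pendant 'ROWS' [FORCE]. ROWS is JSON, a list of rows, each an object with "dp": the shift along the tool's x, y, z as a fraction of full scale, a list of three; "rotation": the turn, a rotation vector about the tool's x, y, z as a fraction of full scale, a list of three; "jaw": the opening, from 0 (shut) to 1 (fully open). A call has 1 to 8 rows; each row is the pose to reach, as a shift and turn from the pose commanded when the call began, along the tool's axes at that moment, turning the shorter way round; what a row does not reach only later rows make up. Full scale, the value 1, is 0.15 m for a shift and 2 pi rad for a turn. A row lasts 1/8 s, in which the tool goes at most 62.5 mm and 10.7 degrees, less where a joint would pass 70% of its speed; a pose out of reach is approached as far as the arm can. A call with a number of a shift or a turn outside -1 to 1 is refused whole. A call with a gripper value outside its range is refused whole. The fingers move at their own pace and stop on an object; FORCE is the grip in N (left out, the last holds). Time passes only in rows, so rows that repeat a pose let the fingers close. It gives the time, the measured TCP pose, the force, the opening and the grip force at its end, in the units of the state.
- r.read_state(): the state, without advancing time (a new reading comes with each control period).
- camera(name): name is "scene" or "top" or "wrist"; returns a dict with "image" (400x640x3 uint8, red, green, blue), "z_map" (400x640 float32, m along the optical axis (not along the pixel's ray), 0 where there is no reading), "mtx" (3x3 intrinsics, pixels), "distortion" ([k1, k2, p1, p2, k3] as OpenCV has them; the pictures are not rectified), "T" (4x4, takes a point from camera to world coordinates). Camera axes: x right, y down, z forward; pixel columns grow to the right and rows downward; lengths in m; the calibration is good to about 2 mm. A picture is of the moment at which its call begins.
- r.close_job(): hands the job in; it is judged then, once.
The state is a dict: "time": time; "joint_positions": joint angles; "joint_vel": joint speeds; "joint_torque": joint torques, N m; "ee_pos": TCP position; "eef_rot": TCP orientation; "ft_force": force on the tool from outside, world axes, zero at the start; "torque": the same for the moment, N m; "width": finger opening in m; "grip_force": force on a finger pad.
Only numpy, scipy, OpenCV 4.12 (cv2) and the standard library are available. Lean on these libraries where they do the work, as an engineer would, in place of code of your own. Each camera call takes 0.05 s, during which the arm holds its last target. There are 200 camera calls.

## Working session

There is one attempt and no reset: what is moved stays moved. The work goes in short steps, Python scripts to look and compute and a shell command to move; the robot and the scene stay as the last step left them, time stands still between calls to the robot, and variables do not carry over. Pictures are saved under pics/ and viewed, at most 10 in all, crops included, and the job is handed in when it is done.

```bash
mkdir -p pics; cat > h.py <<'E'
import numpy as np, cv2
from bench import r, camera
from scipy.spatial.transform import Rotation as R
def cloud(c):
    h,w=c["z_map"].shape
    u,v=np.meshgrid(np.arange(w),np.arange(h))
    p=cv2.undistortPoints(np.stack([u,v],-1).reshape(-1,1,2).astype(np.float32),c["mtx"],np.array(c["distortion"])).reshape(h,w,2)
    z=c["z_map"][...,None]
    P=np.concatenate([p*z,z],-1)
    T=np.array(c["T"])
    return P@T[:3,:3].T+T[:3,3]
def ray(c,uv,z0):
    T=np.array(c["T"])
    p=cv2.undistortPoints(np.array(uv,np.float32).reshape(-1,1,2),c["mtx"],np.array(c["distortion"])).reshape(-1,2)
    d=np.c_[p,np.ones(len(p))]@T[:3,:3].T
    return T[:3,3]+d*((z0-T[2,3])/d[:,2])[:,None]
E
python3 - <<'E'
from h import *
for n in ("scene","top"):
    c=camera(n); cv2.imwrite(f"pics/{n}0.png",c["image"][...,::-1]); np.savez(f"{n}0.npz",**c); print(n,np.round(c["T"],3).tolist(),c["mtx"][0][0])
s=r.read_state();print(s["ee_pos"],s["eef_rot"],s["time"],s["width"])
E
```

```text
scene [[-0.53, 0.576, -0.622, 1.184], [0.848, 0.342, -0.406, 0.419], [-0.022, -0.742, -0.67, 0.743], [0.0, 0.0, 0.0, 1.0]] 408.07311762759554
top [[-0.025, -0.979, 0.203, 0.374], [-1.0, 0.024, -0.006, 0.049], [0.001, -0.203, -0.979, 1.191], [0.0, 0.0, 0.0, 1.0]] 482.0786949351282
[0.18328274 0.59717523 0.22183083] [ 1.48343502e-01  9.88935702e-01 -6.15374982e-04 -6.37447533e-05] 0.1 0.08690427026889509
```

View pics/scene0.png

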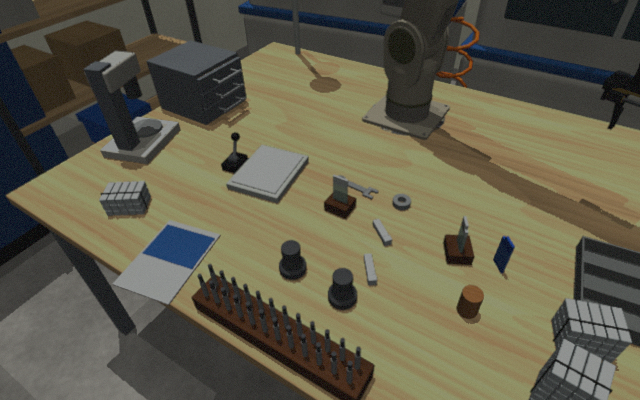

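View pics/top0.png

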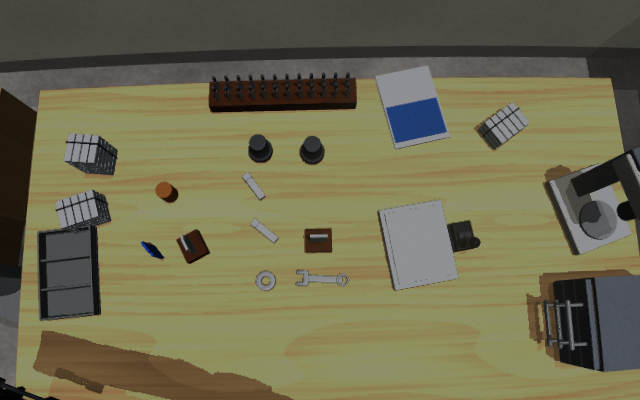

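The scene view shows two candidate plates in brown stands, at (340,190) and (463,238), with the blue decoy at (505,253). The panel is at (268,172), with its lever ball at (235,137). In the top view the stands are at (318,240) and (193,246), the decoy at (151,250), the panel at (418,245), and the lever at (465,237). Next I take close crops of both candidates and measure.

```bash
python3 - <<'E'
from h import *
s=dict(np.load("scene0.npz")); t=dict(np.load("top0.npz"))
I=s["image"][...,::-1]; J=t["image"][...,::-1]
f=lambda a:cv2.resize(a,(400,300),interpolation=cv2.INTER_CUBIC)
cv2.imwrite("pics/crop.png",np.vstack([np.hstack([f(I[165:225,305:385]),f(I[207:267,423:503])]),np.hstack([f(J[210:270,278:358]),f(J[215:275,153:233])])]))
P=cloud(t);Q=cloud(s)
hsv=cv2.cvtColor(t["image"],cv2.COLOR_RGB2HSV)
def rect(m,z,name):
    n,l,st,ce=cv2.connectedComponentsWithStats(m.astype(np.uint8))
    for i in range(1,n):
        if st[i,4]>60:
            ys,xs=np.where(l==i); W=ray(t,np.c_[xs,ys],z)[:,:2]
            (c,sz,a)=cv2.minAreaRect((W*1000).astype(np.float32)); print(name,ce[i].round(),np.round(c),np.round(sz),round(a,1),st[i,4])
z=P[...,2]; v=t["z_map"]>0
rg=np.zeros(z.shape,bool); rg[120:320,120:500]=1
rect(rg&v&(z>.012)&(z<.027),.025,"lo")
rect(rg&v&(z>.027)&(z<.036),.03,"stand")
rect(rg&v&(z>.045),.1,"hi")
zs=Q[...,2]
for nm,(y0,y1,x0,x1) in {"A":(165,225,305,385),"B":(207,267,423,490),"ball":(125,165,215,255)}.items():
    q=Q[y0:y1,x0:x1].reshape(-1,3); q=q[(q[:,2]>.05)&(q[:,2]<.13)]
    if len(q)>2:
        c=q.mean(0); d=np.linalg.svd(q[:,:2]-c[:2],full_matrices=False); print(nm,len(q),c.round(3),"max",q.max(0).round(3),"min",q.min(0).round(3),"dir",d[2][0].round(3),d[1].round(3))
q=P[(z>.06)&(z<.11)&(np.arange(640)[None]>455)&(np.arange(640)[None]<490)&rg]; print("balltop",len(q),q.mean(0),q.max(0),q.min(0))
E
```

```text
lo [488. 138.] [ 770. -406.] [70. 13.] 34.1 74
lo [262. 154.] [745. 178.] [52. 60.] 23.4 161
lo [312. 156.] [737.  49.] [58. 50.] 88.6 159
lo [253. 185.] [657. 196.] [76. 20.] 37.2 218
lo [421. 244.] [ 505. -235.] [199. 220.] 8.9 5174
lo [263. 230.] [543. 171.] [76. 20.] 48.5 230
lo [265. 280.] [422. 168.] [43. 45.] 89.4 242
stand [192. 246.] [511. 347.] [65. 58.] 27.3 413
stand [318. 241.] [516.  38.] [63. 54.] 88.6 410
stand [463. 234.] [ 520. -320.] [25. 32.] 13.9 86
hi [493. 128.] [ 761. -387.] [40. 62.] 83.5 247
hi [258. 144.] [741. 177.] [41. 48.] 89.9 283
hi [312. 145.] [732.  47.] [38. 50.] 88.9 279
hi [164. 190.] [632. 397.] [44. 38.] 45.5 243
hi [186. 243.] [507. 341.] [48. 16.] 27.6 131
hi [318. 237.] [513.  38.] [39. 11.] 88.6 103
hi [473. 241.] [ 494. -314.] [36. 24.] 81.2 122
hi [149. 249.] [495. 427.] [51. 15.] 41.2 113
A 266 [0.522 0.039 0.079] max [0.526 0.059 0.104] min [0.515 0.017 0.05 ] dir [-0.01  1.  ] [0.2   0.026]
B 196 [0.517 0.347 0.081] max [0.533 0.358 0.105] min [0.491 0.335 0.05 ] dir [0.87  0.493] [0.18  0.027]
ball 95 [ 0.503 -0.319  0.081] max [ 0.516 -0.309  0.1  ] min [ 0.489 -0.333  0.052] dir [ 0.821 -0.571] [0.061 0.046]
balltop 111 [ 0.50309949 -0.32328967  0.09212787] [ 0.80398726 -0.31147612  0.10136975] [ 0.4826421  -0.40033943  0.06002042]
```

View pics/crop.png

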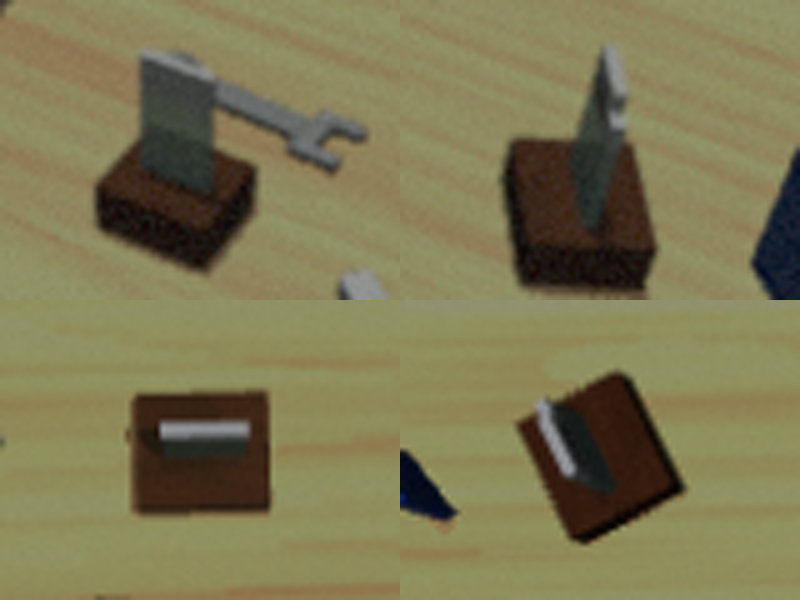

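Chosen plate: B, at scene (463,238), because the crop shows a step cut from its upper corner nearest the camera. Rejected are plate A at (340,190), whose corners are whole, and the blue decoy at (505,253). B's stand also measures 65×58 mm at (0.511, 0.347) as it should. Next I work out the panel pose and the lever move.

```bash
cat >> h.py <<'E'
def down(psi):  # tool down, tool x = -(cos,sin), tool y=(-sin,cos)
    c,s=np.cos(psi),np.sin(psi)
    return R.from_matrix(np.array([[-c,-s,0],[-s,c,0],[0,0,-1.]]))
def go(p,rot=None):
    s=r.read_state(); q=R.from_quat(s["eef_rot"])
    d=q.inv().apply(np.array(p)-s["ee_pos"])/.15
    w=(q.inv()*rot).as_rotvec()/(2*np.pi) if rot is not None else np.zeros(3)
    print("dp",d.round(3),"rot",w.round(4), "deg",(w*360).round(1))
E
python3 - <<'E'
from h import *
t=dict(np.load("top0.npz")); P=cloud(t); z=P[...,2]
g=t["image"].min(-1); 
m=((z>.012)&(z<.032)); m[:,:370]=0; m[:,470:]=0; m[:190]=0;m[300:]=0
m=m&(g>70)
m=cv2.morphologyEx(m.astype(np.uint8),cv2.MORPH_OPEN,np.ones((5,5)))
ys,xs=np.where(m); W=ray(t,np.c_[xs,ys],.0235)[:,:2]
c,sz,a=cv2.minAreaRect((W*1000).astype(np.float32)); print(c,sz,a)
bx=cv2.boxPoints((c,sz,a));e=[bx[1]-bx[0],bx[2]-bx[1]];L=max(e,key=np.linalg.norm);L=L/np.linalg.norm(L);L=L*np.sign(L[0]);psi=np.arctan2(L[1],L[0]);print("psi",psi)
c=np.array(c)/1000; X=np.array([np.cos(psi),np.sin(psi)]);Y=np.array([-X[1],X[0]])
print("pivot",c-.115*Y,"tip0",c-.115*Y-.034*X)
q=P[235:250,465:490].reshape(-1,3);q=q[(q[:,2]>.07)&(q[:,2]<.11)];b=q.mean(0);print("ball",b,(b[:2]-c)@X,(b[:2]-c)@Y)
pre=c-.115*Y-.075*X
R0=down(psi)
print("pre",pre); s=r.read_state();q=R.from_quat(s["eef_rot"])
go([*pre,.222],R0)
d=R0.inv().apply(np.array([*pre,.07])-s["ee_pos"])/.15;print("after-rot dp",d.round(3))
E
```

```text
(501.3809814453125, -206.32887268066406) (198.75021362304688, 160.06088256835938) 8.511868476867676
psi 0.14856002
pivot [ 0.51840261 -0.32006218] tip0 [ 0.48477711 -0.32509466]
ball [ 0.49419695 -0.32126964  0.09479116] -0.024117761524864376 -0.1126113794528043
pre [ 0.44422871 -0.33116324]
dp [-3.479 -5.406  0.006] rot [-0.0002 -0.     -0.071 ] deg [ -0.1  -0.  -25.6]
after-rot dp [-0.804 -6.378  1.012]
```

```bash

python3 -m pendant '[{"dp":[0,0,0],"rotation":[0,0,-0.071],"jaw":0},{"dp":[0,0,0],"rotation":[0,0,-0.071],"jaw":0},{"dp":[0,0,0],"rotation":[0,0,-0.071],"jaw":0}]' 
python3 -m pendant '[{"dp":[-1,0,0],"rotation":[0,0,0],"jaw":0},{"dp":[-1,0,0],"rotation":[0,0,0],"jaw":0},{"dp":[-1,0,0],"rotation":[0,0,0],"jaw":0}]' 
python3 -m pendant '[{"dp":[-1,-1,0],"rotation":[0,0,0],"jaw":0},{"dp":[-1,-1,0],"rotation":[0,0,0],"jaw":0},{"dp":[-1,-1,0],"rotation":[0,0,0],"jaw":0},{"dp":[-1,-1,0],"rotation":[0,0,0],"jaw":0}]' 
python3 - <<'E'
from h import *
s=r.read_state();print(s["joint_positions"]);go([.4442,-.3312,.07],down(.1486))
c=camera("wrist");cv2.imwrite("pics/w1.png",c["image"][...,::-1])
E
```

```text
time: 0.48
ee_pos: [0.1833, 0.5973, 0.2221]
eef_rot: [-0.076, 0.997, -0.0, -0.0]
ft_force: [-1.2, 0.1, 0.0]
width: 0.0649
grip_force: 0.0
time: 0.85
ee_pos: [0.3364, 0.6183, 0.2215]
eef_rot: [-0.072, 0.997, -0.001, 0.001]
ft_force: [-0.0, -0.1, -0.2]
width: 0.0352
grip_force: 0.0
time: 1.35
ee_pos: [0.5062, 0.4894, 0.222]
eef_rot: [-0.071, 0.997, -0.001, 0.0]
ft_force: [-0.6, 0.2, -0.4]
width: 0.0018
grip_force: 0.0
[-0.84130128  0.50933481  0.01041667  1.21737533 -0.00285625  1.41585068
  0.88164119]
dp [ 1.187 -5.354  1.025] rot [-0.0004  0.0001 -0.001 ] deg [-0.1  0.  -0.3]
```

```bash

python3 -m pendant '[{"dp":[0.2,-1,0],"rotation":[0,0,0],"jaw":0},{"dp":[0.2,-1,0],"rotation":[0,0,0],"jaw":0},{"dp":[0.2,-1,0],"rotation":[0,0,0],"jaw":0}]' >/dev/null
python3 -m pendant '[{"dp":[0.2,-1,0],"rotation":[0,0,0],"jaw":0},{"dp":[0.2,-1,0],"rotation":[0,0,0],"jaw":0},{"dp":[0.2,-1,0],"rotation":[0,0,0],"jaw":0}]' >/dev/null
python3 -m pendant '[{"dp":[0.2,-1,0],"rotation":[0,0,0],"jaw":0},{"dp":[0.2,-1,0],"rotation":[0,0,0],"jaw":0},{"dp":[0.2,-1,0],"rotation":[0,0,0],"jaw":0}]' >/dev/null
python3 -m pendant '[{"dp":[0.2,-1,0],"rotation":[0,0,0],"jaw":0},{"dp":[0.2,-1,0],"rotation":[0,0,0],"jaw":0},{"dp":[0.2,-1,0],"rotation":[0,0,0],"jaw":0}]' >/dev/null
python3 -m pendant '[{"dp":[0.3,-1,0],"rotation":[0,0,0],"jaw":0},{"dp":[0.3,-1,0],"rotation":[0,0,0],"jaw":0},{"dp":[0.3,-1,0],"rotation":[0,0,0],"jaw":0}]' 
python3 - <<'E'
from h import *
s=r.read_state();print(s["joint_positions"]);go([.4442,-.3312,.07],down(.1486))
E
```

```text
time: 3.28
ee_pos: [0.4491, -0.2749, 0.2226]
eef_rot: [-0.073, 0.997, -0.0, 0.0]
ft_force: [0.6, 0.7, -0.2]
width: 0.0003
grip_force: 0.0
[-0.05856962  0.11144162  0.5659499   1.74767643 -0.06163789  1.29996521
  2.23826986]
dp [ 0.087 -0.366  1.017] rot [-0.0001  0.     -0.0003] deg [-0.   0.  -0.1]
```

```bash

python3 -m pendant '[{"dp":[0.087,-0.366,0],"rotation":[0,0,0],"jaw":0},{"dp":[0.087,-0.366,0.4],"rotation":[0,0,0],"jaw":0},{"dp":[0.087,-0.366,0.8],"rotation":[0,0,0],"jaw":0},{"dp":[0.087,-0.366,1],"rotation":[0,0,0],"jaw":0},{"dp":[0.087,-0.366,1],"rotation":[0,0,0],"jaw":0}]'
python3 -m pendant '[{"dp":[-0.15,0,0],"rotation":[0,0,0],"jaw":0},{"dp":[-0.25,0,0],"rotation":[0,0,0],"jaw":0},{"dp":[-0.35,0,0],"rotation":[0,0,0],"jaw":0},{"dp":[-0.45,0,0],"rotation":[0,0,0],"jaw":0},{"dp":[-0.55,0,0],"rotation":[0,0,0],"jaw":0},{"dp":[-0.59,0,0],"rotation":[0,0,0],"jaw":0},{"dp":[-0.6,0,0],"rotation":[0,0,0],"jaw":0}]'
python3 - <<'E'
from h import *
c=camera("top");np.savez("top1.npz",**c);P=cloud(c);q=P[195:260,450:495].reshape(-1,3)
q=q[(q[:,2]>.055)&(q[:,2]<.11)];print(len(q),q.mean(0),q.min(0),q.max(0))
cv2.imwrite("pics/lev.png",cv2.resize(c["image"][170:290,390:550,::-1],(640,480)))
E
```

```text
time: 3.9
ee_pos: [0.4442, -0.327, 0.0704]
eef_rot: [-0.075, 0.997, 0.001, -0.002]
ft_force: [0.8, -0.2, 0.6]
width: 0.0003
grip_force: 0.0
time: 4.78
ee_pos: [0.5305, -0.3168, 0.0717]
eef_rot: [-0.073, 0.997, 0.001, -0.004]
ft_force: [-17.1, -0.1, 7.6]
width: 0.0003
grip_force: 8.2
1 [ 0.53545666 -0.30881468  0.06988554] [ 0.53545666 -0.30881468  0.06988554] [ 0.53545666 -0.30881468  0.06988554]
```

View pics/lev.png

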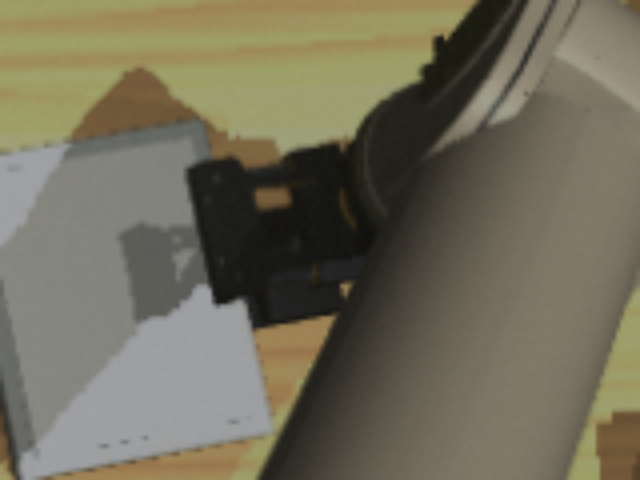

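The arm covers the lever in this top view, but the 17 N reaction with the finger front at its expected end position suggests it has reached the stop. I'll retract, check the lever, and take a close look at the plate with the wrist camera.

```bash

python3 -m pendant '[{"dp":[0.2,0,0],"rotation":[0,0,0],"jaw":0},{"dp":[0.3,0,-0.4],"rotation":[0,0,0],"jaw":1},{"dp":[0.3,0,-0.8],"rotation":[0,0,0],"jaw":1},{"dp":[0.3,0.2,-1],"rotation":[0,0,0],"jaw":1},{"dp":[0.3,0.5,-1],"rotation":[0,0,0],"jaw":1},{"dp":[0.3,1,-1],"rotation":[0,0,0],"jaw":1}]' 
python3 -m pendant '[{"dp":[0,1,-0.3],"rotation":[0,0,0],"jaw":1},{"dp":[0,1,-0.3],"rotation":[0,0,0],"jaw":1},{"dp":[0,1,-0.3],"rotation":[0,0,0],"jaw":1}]' >/dev/null
python3 -m pendant '[{"dp":[0,1,0],"rotation":[0,0,0],"jaw":1},{"dp":[0,1,0],"rotation":[0,0,0],"jaw":1},{"dp":[0,1,0],"rotation":[0,0,0],"jaw":1}]' 
python3 - <<'E'
from h import *
for n in("top","scene","wrist"):
    c=camera(n);np.savez(n+"2.npz",**c);P=cloud(c)
    if n=="top": q=P[190:260,455:500].reshape(-1,3);q=q[(q[:,2]>.07)&(q[:,2]<.11)];b=q.mean(0);print(len(q),b)
    if n=="top":
        d=b[:2]-[.5014,-.2063];print("panel x",d@[.989,.148],"y",d@[-.148,.989])
    if n=="wrist":
        cv2.imwrite("pics/w2.png",c["image"][...,::-1]);print(np.round(c["T"],3))
print(r.read_state()["joint_positions"])
E
```

```text
time: 5.58
ee_pos: [0.4695, -0.1857, 0.2231]
eef_rot: [-0.073, 0.997, -0.0, 0.001]
ft_force: [1.9, 0.8, -0.0]
width: 0.0423
grip_force: 0.0
time: 6.32
ee_pos: [0.4241, 0.1143, 0.2678]
eef_rot: [-0.076, 0.997, 0.0, 0.0]
ft_force: [0.5, -0.7, -0.3]
width: 0.0864
grip_force: 0.0
89 [ 0.5520273  -0.31301244  0.09029247]
panel x 0.03427695675983217 y -0.11303144580096966
[[-0.152  0.948  0.28   0.348]
 [ 0.988  0.146  0.043  0.102]
 [ 0.     0.283 -0.959  0.429]
 [ 0.     0.     0.     1.   ]]
[-0.52773066 -0.11275962  0.15407597  1.85455716  0.01744365  1.39837662
  1.3439463 ]
```

View pics/w2.png

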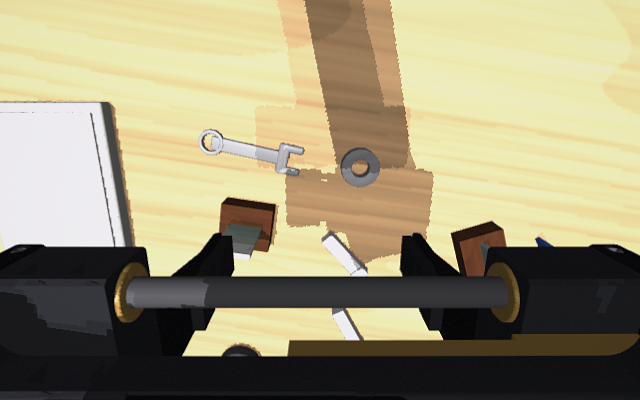

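The wrist view shows the plates' stands at (248,222) and (480,245), partly hidden by the gripper. The lever measures panel x = +34 mm, so it is fully over. I'll move for a clearer look at plate B.

```bash

python3 -m pendant '[{"dp":[-0.95,0.45,0],"rotation":[0,0,0],"jaw":1},{"dp":[-0.95,0.45,0],"rotation":[0,0,0],"jaw":1},{"dp":[-0.95,0.45,0],"rotation":[0,0,0],"jaw":1},{"dp":[-0.95,0.45,0],"rotation":[0,0,0],"jaw":1}]' 
python3 - <<'E'
from h import *
c=camera("wrist");np.savez("wrist3.npz",**c);T=np.array(c["T"])
q=T[:3,:3].T@(np.array([.512,.346,.07])-T[:3,3]);p=np.array(c["mtx"])@q;u,v=(p[:2]/p[2]).astype(int);print(u,v)
u=min(max(u,60),580);v=min(max(v,45),355)
cv2.imwrite("pics/w3.png",cv2.resize(c["image"][v-45:v+45,u-60:u+60,::-1],(720,540),interpolation=cv2.INTER_CUBIC))
s=dict(np.load("scene2.npz"))["image"][207:267,423:503,::-1]
print(r.read_state()["joint_positions"])
E
```

```text
time: 6.98
ee_pos: [0.5574, 0.198, 0.2663]
eef_rot: [-0.074, 0.997, -0.001, -0.001]
ft_force: [-0.7, -0.5, -0.4]
width: 0.0869
grip_force: 0.0
463 150
[-0.55318751  0.23394082  0.16283615  1.49722621 -0.03720221  1.41484566
  1.32865701]
```

View pics/w3.png

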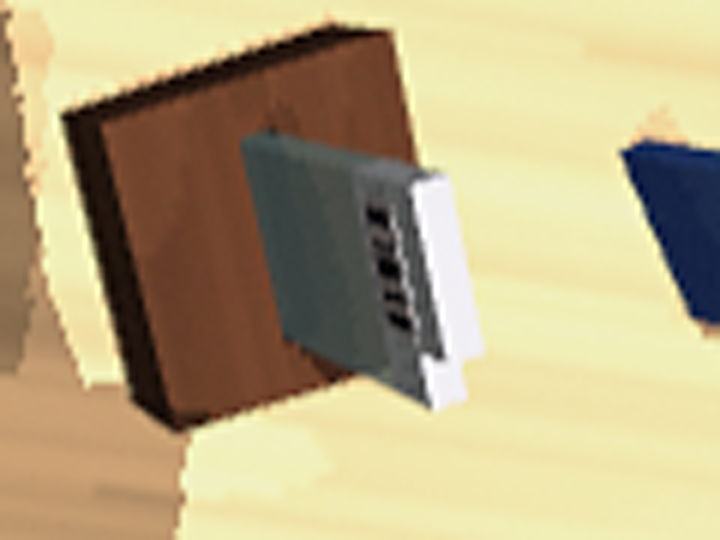

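The wrist crop confirms it: dark label bars at about (390,265) on the face pointing towards −y, and the notch at (440,370), upper right seen from the label side. Next I measure the plate's face and plan a grasp tilted 60° from the label side.

```bash
python3 - <<'E'
from h import *
for n in ("wrist3","scene2","top2"):
    c=dict(np.load(n+".npz"));P=cloud(c).reshape(-1,3)
    q=P[(abs(P[:,0]-.512)<.035)&(abs(P[:,1]-.346)<.035)&(P[:,2]>.04)&(P[:,2]<.098)]
    if len(q)<20: print(n,len(q));continue
    m=np.median(q,0)
    for _ in range(4):
        ce=q.mean(0);nrm=np.linalg.svd(q-ce)[2][2];k=abs((q-ce)@nrm);q=q[k<max(.002,2*k.std())]
    nrm*=np.sign(-nrm[1]);h=nrm[:2]/np.linalg.norm(nrm[:2]);py=np.array([-h[1],h[0]])
    a=(q[:,:2]-ce[:2])@py
    print(n,len(q),"ce",ce.round(4),"n",nrm.round(3),"ang",np.degrees(np.arctan2(py[1],py[0])).round(1),"ext",np.percentile(a,[1,99]).round(4),"mid",(ce[:2]+py*(np.percentile(a,[1,99]).mean())).round(4),"zmax",q[:,2].max())
    s=P[(abs(P[:,0]-.512)<.06)&(abs(P[:,1]-.346)<.06)&(abs(P[:,2]-.03)<.003)]
    print("  stand",cv2.minAreaRect((s[:,:2]*1000).astype(np.float32)))
E
```

```text
wrist3 755 ce [0.5115 0.3435 0.0713] n [ 0.453 -0.892 -0.   ] ang 26.9 ext [-0.0186  0.0203] mid [0.5123 0.3439] zmax 0.09799990229656458
  stand ((511.1550598144531, 346.6563415527344), (63.52876281738281, 56.98599624633789), 26.84295654296875)
scene2 140 ce [0.5155 0.3448 0.0695] n [ 0.482 -0.876  0.002] ang 28.8 ext [-0.0213  0.0197] mid [0.5149 0.3445] zmax 0.09787640068464598
  stand ((513.1752319335938, 346.1346435546875), (65.51370239257812, 57.342185974121094), 26.593048095703125)
top2 85 ce [0.5112 0.3442 0.0704] n [ 0.452 -0.892  0.003] ang 26.9 ext [-0.0195  0.021 ] mid [0.5119 0.3445] zmax 0.09762355829622682
  stand ((510.11041259765625, 346.8469543457031), (65.03372955322266, 57.928401947021484), 26.617321014404297)
```

```bash
cat >> h.py <<'E'
psi=np.radians(26.9-90); G=np.array([.511,.3467,.056])
def tilt(th,psi=psi): return down(psi)*R.from_rotvec([0,np.radians(th),0])
E
python3 -m pendant '[{"dp":[0,0,-0.2],"rotation":[0,0,0.199],"jaw":1},{"dp":[0,0,-0.2],"rotation":[0,0,0.199],"jaw":1},{"dp":[0,0,-0.2],"rotation":[0,0,0.199],"jaw":1},{"dp":[0,0,-0.2],"rotation":[0,0,0.199],"jaw":1},{"dp":[0,0,-0.2],"rotation":[0,0,0.199],"jaw":1},{"dp":[0,0,-0.2],"rotation":[0,0,0.199],"jaw":1},{"dp":[0,0,-0.2],"rotation":[0,0,0.199],"jaw":1}]' 
python3 - <<'E'
from h import *
print(r.read_state()["joint_positions"])
q=tilt(60); z=q.apply([0,0,1]); print("toolz",z)
go(G+.019*z-.15*z,q); go(r.read_state()["ee_pos"],tilt(0))
E
```

```text
time: 7.9
ee_pos: [0.5556, 0.1965, 0.2982]
eef_rot: [0.527, 0.85, 0.0, 0.0]
ft_force: [-0.7, -0.5, -0.0]
width: 0.0869
grip_force: 0.0
[-0.65765387  0.2223324   0.29072575  1.45406998 -0.06373858  1.47379469
  0.09414062]
toolz [-0.39181995  0.77231932 -0.5       ]
dp [0.273 0.185 1.178] rot [ 0.0007  0.1666 -0.0011] deg [ 0.3 60.  -0.4]
dp [0. 0. 0.] rot [ 0.0001 -0.     -0.0012] deg [ 0.  -0.  -0.4]
```

```bash

python3 -m pendant '[{"dp":[0,0.185,0.5],"rotation":[0,0.1666,0],"jaw":1},{"dp":[0,0.185,0.5],"rotation":[0,0.1666,0],"jaw":1},{"dp":[0,0.185,0.5],"rotation":[0,0.1666,0],"jaw":1},{"dp":[0,0.185,0.5],"rotation":[0,0.1666,0],"jaw":1},{"dp":[0,0.185,0.5],"rotation":[0,0.1666,0],"jaw":1},{"dp":[0,0.185,0.5],"rotation":[0,0.1666,0],"jaw":1},{"dp":[0,0.185,0.5],"rotation":[0,0.1666,0],"jaw":1}]' 
python3 - <<'E'
from h import *
print(r.read_state()["joint_positions"])
q=tilt(60); z=q.apply([0,0,1])
go(G+.019*z-.12*z,q);go(G+.019*z,q)
E
```

```text
time: 8.78
ee_pos: [0.5807, 0.208, 0.2207]
eef_rot: [0.456, 0.737, 0.261, -0.426]
ft_force: [-0.6, 0.8, -0.0]
width: 0.0872
grip_force: 0.0
[-0.09665187  0.67382172  0.18433485  1.3612766  -0.96630759  1.77380657
  0.68361376]
dp [-0.433  0.005  0.772] rot [ 0.0004  0.0001 -0.0009] deg [ 0.1  0.  -0.3]
dp [-0.433  0.003  1.572] rot [ 0.0004  0.0001 -0.0009] deg [ 0.1  0.  -0.3]
```

```bash

python3 -m pendant '[{"dp":[-0.433,0.005,0.3],"rotation":[0,0,0],"jaw":1},{"dp":[-0.433,0.005,0.772],"rotation":[0,0,0],"jaw":1},{"dp":[-0.433,0.005,0.772],"rotation":[0,0,0],"jaw":1},{"dp":[-0.433,0.005,0.772],"rotation":[0,0,0],"jaw":1}]' 
python3 - <<'E'
from h import *
print(r.read_state()["joint_positions"])
q=tilt(60); z=q.apply([0,0,1])
go(G+.019*z,q)
E
```

```text
time: 9.28
ee_pos: [0.5501, 0.2729, 0.1096]
eef_rot: [0.452, 0.739, 0.261, -0.425]
ft_force: [0.6, -0.9, 0.9]
width: 0.0868
grip_force: 0.0
[-0.1691032   0.74333739  0.14164592  1.50653776 -0.99554304  1.57369784
  0.80526513]
dp [-0.029 -0.009  0.788] rot [-0.0002  0.0003  0.0004] deg [-0.1  0.1  0.1]
```

Pose is good; approach slowly and look before closing.

```bash

python3 -m pendant '[{"dp":[-0.02,-0.005,0.25],"rotation":[0,0,0],"jaw":1},{"dp":[-0.025,-0.009,0.5],"rotation":[0,0,0],"jaw":1},{"dp":[-0.025,-0.009,0.65],"rotation":[0,0,0],"jaw":1},{"dp":[-0.025,-0.009,0.788],"rotation":[0,0,0],"jaw":1},{"dp":[-0.025,-0.009,0.788],"rotation":[0,0,0],"jaw":1},{"dp":[-0.025,-0.009,0.788],"rotation":[0,0,0],"jaw":1}]' 
python3 - <<'E'
from h import *
print(r.read_state()["joint_positions"])
q=tilt(60); z=q.apply([0,0,1])
go(G+.019*z,q)
a=camera("scene")["image"][180:280,400:530,::-1];b=camera("wrist")["image"][...,::-1]
cv2.imwrite("pics/g1.png",np.vstack([cv2.resize(a,(390,300)),cv2.resize(b,(390,244))]))
E
```

```text
time: 10.02
ee_pos: [0.5053, 0.3596, 0.0464]
eef_rot: [0.454, 0.738, 0.262, -0.425]
ft_force: [-0.5, -0.3, -0.0]
width: 0.0873
grip_force: 0.0
[-0.26608715  0.77065401  0.07951553  1.62369141 -1.07140001  1.38738377
  0.85241906]
dp [ 0.008 -0.005  0.013] rot [ 0.0004  0.0002 -0.    ] deg [ 0.1  0.1 -0. ]
```

View pics/g1.png

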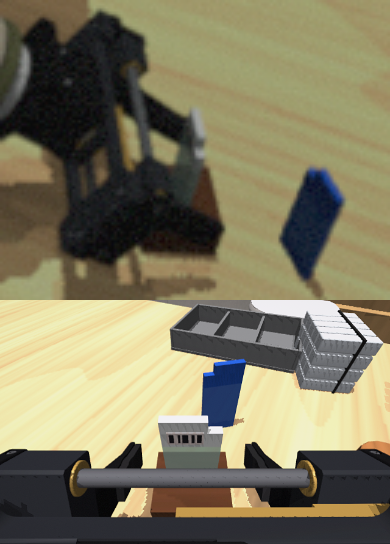

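The fingers straddle the clear glass, centred, with the label at about (185,438) facing the gripper. Close and lift.

```bash

python3 -m pendant '[{"dp":[0,0,0],"rotation":[0,0,0],"jaw":0.3},{"dp":[0,0,0],"rotation":[0,0,0],"jaw":0.3},{"dp":[0,0,0],"rotation":[0,0,0],"jaw":0.3},{"dp":[0,0,0],"rotation":[0,0,0],"jaw":0.3},{"dp":[0,0,0],"rotation":[0,0,0],"jaw":0.3},{"dp":[0,0,0],"rotation":[0,0,0],"jaw":0.3}]' 25
python3 -m pendant '[{"dp":[0.06,0,-0.035],"rotation":[0,0,0],"jaw":0.3},{"dp":[0.12,0,-0.07],"rotation":[0,0,0],"jaw":0.3},{"dp":[0.18,0,-0.105],"rotation":[0,0,0],"jaw":0.3},{"dp":[0.3,0,-0.173],"rotation":[0,0,0],"jaw":0.3},{"dp":[0.5,0,-0.289],"rotation":[0,0,0],"jaw":0.3},{"dp":[0.7,0,-0.404],"rotation":[0,0,0],"jaw":0.3},{"dp":[0.866,0,-0.5],"rotation":[0,0,0],"jaw":0.3},{"dp":[0.866,0,-0.5],"rotation":[0,0,0],"jaw":0.3}]' 
python3 - <<'E'
from h import *
print(r.read_state()["joint_positions"])
b=camera("wrist")["image"][...,::-1]
cv2.imwrite("pics/g2.png",b[100:])
E
```

```text
time: 10.88
ee_pos: [0.5041, 0.3607, 0.046]
eef_rot: [0.453, 0.738, 0.262, -0.426]
ft_force: [-0.2, 0.0, -1.1]
width: 0.0393
grip_force: 25.0
time: 11.88
ee_pos: [0.505, 0.361, 0.1997]
eef_rot: [0.452, 0.739, 0.263, -0.424]
ft_force: [-0.7, -0.2, -0.6]
width: 0.0394
grip_force: 25.0
[-0.28355595  0.54979082  0.09992606  1.59726687 -1.03731434  1.51484319
  0.64352713]
```

View pics/g2.png

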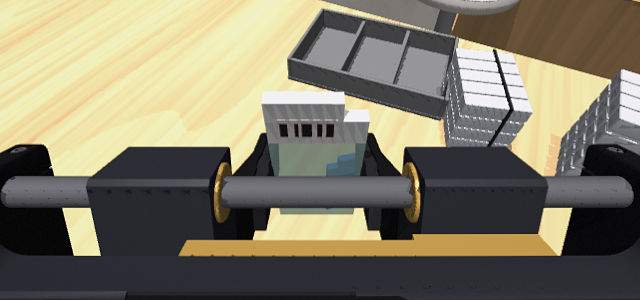

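Plate held at 25 N, label (308,130 in the crop) facing the gripper, fingers on the clear part. Now rotate it level.

```bash

python3 -m pendant '[{"dp":[0.29,0,-0.165],"rotation":[0,-0.235,0],"jaw":0.3},{"dp":[0.29,0,-0.165],"rotation":[0,-0.235,0],"jaw":0.3},{"dp":[0.29,0,-0.165],"rotation":[0,-0.235,0],"jaw":0.3},{"dp":[0.29,0,-0.165],"rotation":[0,-0.235,0],"jaw":0.3},{"dp":[0.29,0,-0.165],"rotation":[0,-0.235,0],"jaw":0.3},{"dp":[0.29,0,-0.165],"rotation":[0,-0.235,0],"jaw":0.3},{"dp":[0.29,0,-0.165],"rotation":[0,-0.235,0],"jaw":0.3},{"dp":[0.29,0,-0.165],"rotation":[0,-0.235,0],"jaw":0.3}]' 
python3 - <<'E'
from h import *
s=r.read_state();print(s["joint_positions"])
# final: label over panel centre (.5014,-.2063), z .125
q=R.from_quat(s["eef_rot"]);M=q.as_matrix()
pz=np.array([np.sin(np.radians(60)),0,-np.cos(np.radians(60))]);px=np.array([-np.cos(np.radians(60)),0,-np.sin(np.radians(60))]) # in tool
pxw,pzw=M@px,M@pz;print("px",pxw,"pz",pzw)
lab=np.array([0,0,-.019])+.033*pz+.003*px
tgt=np.array([.5014,-.2063,.13])-M@lab; print(tgt);go(tgt); go([*tgt[:2],s["ee_pos"][2]])
E
```

```text
time: 12.92
ee_pos: [0.5033, 0.3617, 0.2461]
eef_rot: [0.511, 0.832, -0.113, 0.184]
ft_force: [0.0, -0.6, -1.5]
width: 0.0397
grip_force: 25.0
[-1.07270104  0.41151739  0.21327883  1.38713064  0.31470698  1.52926113
 -0.4409271 ]
px [ 0.03950381 -0.07889567  0.99609986] pz [-0.45122014  0.8880403   0.08823156]
[ 0.51980833 -0.24250684  0.10687155]
dp [-2.911 -1.727  2.376] rot [0. 0. 0.] deg [0. 0. 0.]
dp [-3.302 -1.727  1.534] rot [0. 0. 0.] deg [0. 0. 0.]
```

```bash

python3 -m pendant '[{"dp":[-0.206,-0.108,0.096],"rotation":[0,0,0],"jaw":0.3},{"dp":[-0.413,-0.216,0.192],"rotation":[0,0,0],"jaw":0.3},{"dp":[-0.619,-0.324,0.287],"rotation":[0,0,0],"jaw":0.3},{"dp":[-0.825,-0.432,0.383],"rotation":[0,0,0],"jaw":0.3}]' >/dev/null
python3 -m pendant '[{"dp":[-0.206,-0.108,0.096],"rotation":[0,0,0],"jaw":0.3},{"dp":[-0.413,-0.216,0.192],"rotation":[0,0,0],"jaw":0.3},{"dp":[-0.619,-0.324,0.287],"rotation":[0,0,0],"jaw":0.3},{"dp":[-0.825,-0.432,0.383],"rotation":[0,0,0],"jaw":0.3}]'
python3 -m pendant '[{"dp":[-0.206,-0.108,0.096],"rotation":[0,0,0],"jaw":0.3},{"dp":[-0.413,-0.216,0.192],"rotation":[0,0,0],"jaw":0.3},{"dp":[-0.619,-0.324,0.287],"rotation":[0,0,0],"jaw":0.3},{"dp":[-0.825,-0.432,0.383],"rotation":[0,0,0],"jaw":0.3}]' >/dev/null
python3 -m pendant '[{"dp":[-0.206,-0.108,0.096],"rotation":[0,0,0],"jaw":0.3},{"dp":[-0.413,-0.216,0.192],"rotation":[0,0,0],"jaw":0.3},{"dp":[-0.619,-0.324,0.287],"rotation":[0,0,0],"jaw":0.3},{"dp":[-0.825,-0.432,0.383],"rotation":[0,0,0],"jaw":0.3},{"dp":[-0.825,-0.432,0.383],"rotation":[0,0,0],"jaw":0.3}]'
python3 - <<'E'
from h import *
print(r.read_state()["joint_positions"]);go([.5198,-.2425,.107])
E
```

```text
time: 13.92
ee_pos: [0.511, 0.0576, 0.244]
eef_rot: [0.511, 0.832, -0.112, 0.181]
ft_force: [0.7, -0.3, -0.7]
width: 0.0392
grip_force: 25.0
time: 15.05
ee_pos: [0.5177, -0.246, 0.2428]
eef_rot: [0.514, 0.831, -0.112, 0.181]
ft_force: [-0.0, -0.3, -0.3]
width: 0.0393
grip_force: 25.0
[-0.56411678 -0.05518659  0.70317112  1.90854536  0.44455295  1.0635333
  0.42952666]
dp [0.39  0.024 0.817] rot [0. 0. 0.] deg [0. 0. 0.]
```

```bash

python3 -m pendant '[{"dp":[0.1,0,0.2],"rotation":[0,0,0],"jaw":0.3},{"dp":[0.2,0.01,0.4],"rotation":[0,0,0],"jaw":0.3},{"dp":[0.3,0.02,0.6],"rotation":[0,0,0],"jaw":0.3},{"dp":[0.39,0.024,0.817],"rotation":[0,0,0],"jaw":0.3},{"dp":[0.39,0.024,0.817],"rotation":[0,0,0],"jaw":0.3},{"dp":[0.39,0.024,0.817],"rotation":[0,0,0],"jaw":0.3},{"dp":[0.39,0.024,0.817],"rotation":[0,0,0],"jaw":0.3}]'
python3 - <<'E'
from h import *
s=r.read_state();go([.5198,-.2425,.107]);print(abs(s["joint_vel"]).max())
c=camera("wrist");P=cloud(c).reshape(-1,3)
q=P[(abs(P[:,0]-.5014)<.06)&(abs(P[:,1]+.2063)<.06)&(P[:,2]>.1)&(P[:,2]<.15)]
M=R.from_quat(s["eef_rot"]).as_matrix();pz=M@[.866,0,-.5]
k=(q-s["ee_pos"])@pz;m=(k>.033);q2=q[m&(k<.07)]
if len(q2)>10: ce=q2.mean(0);print(len(q2),ce,np.linalg.svd(q2-ce)[2][2],"kmax",k.max())
a=camera("scene")["image"][90:230,190:390,::-1]
cv2.imwrite("pics/f.png",np.vstack([cv2.resize(a,(400,280)),cv2.resize(c["image"][...,::-1],(400,250))]))
E
```

```text
time: 15.92
ee_pos: [0.5224, -0.2393, 0.109]
eef_rot: [0.512, 0.832, -0.111, 0.182]
ft_force: [-0.1, 0.7, -0.1]
width: 0.0397
grip_force: 25.0
dp [-0.005 -0.025  0.016] rot [0. 0. 0.] deg [0. 0. 0.]
0.005811164553894691
5238 [ 0.50026229 -0.1979984   0.13011022] [0.01398645 0.02232387 0.99965295] kmax 0.06040503447895294
```

View pics/f.png

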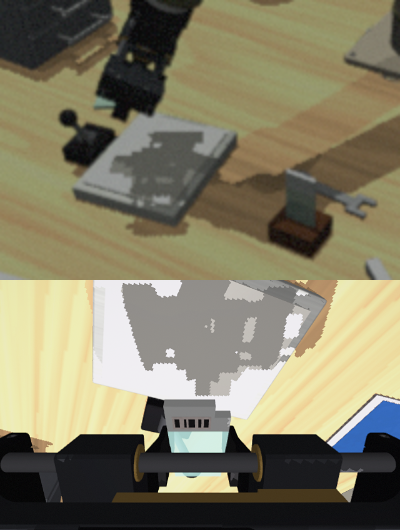

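The plate is level (normal within about 2°), its label measured at (0.500, −0.198, 0.130), about 8 mm from the panel centre and 105 mm above it. The lever, seen at (68,118), is still over, and the blank plate is undisturbed. Handing in.

```bash
python3 -c "
from bench import r
print(r.close_job())"
```

```text
the job is handed in; nothing more can be done
None
```

I handed the job in with the lever fully over and the notched plate held level, label up, about 105 mm above the panel and within about 10 mm of its centre; no verdict was returned.

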